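# Fetch the bearing ring from behind the spray cans

## Task

The spray cans were left in any old order around the brass ring. Stand all three upright on the pale blue mat to get them out of the way before you move the ring, then take the ring and slide it down over the vise's upright pin until it lies flat on the jaws. Only after that, put each can back upright in the middle of the tray spot of its own colour, and leave the ring on the pin; do not tip any can over.

Things in the scene. Friction and masses are not known exactly. Their poses are not given: they have to be found in the camera images.
- can_red: small red spray can with a pale label band, loose, upright, about 0.2 kg: red cylinder 46 mm in diameter and 100 mm tall, then a steel shoulder and a narrow red cap, 125 mm tall in all. Origin at the centre of its underside, z up. At the start it stands centred on one of the three spots, of its own or another colour. Best gripped on the cylinder about 85 mm above the underside.
- can_blue: small blue spray can with a pale label band, loose, upright, about 0.2 kg: blue cylinder 46 mm in diameter and 100 mm tall, then a steel shoulder and a narrow blue cap, 125 mm tall in all. Origin at the centre of its underside, z up. At the start it stands centred on one of the three spots, of its own or another colour. Best gripped on the cylinder about 85 mm above the underside.
- can_yellow: small yellow spray can with a pale label band, loose, upright, about 0.2 kg: yellow cylinder 46 mm in diameter and 100 mm tall, then a steel shoulder and a narrow yellow cap, 125 mm tall in all. Origin at the centre of its underside, z up. At the start it stands centred on one of the three spots, of its own or another colour. Best gripped on the cylinder about 85 mm above the underside.
- spot_red: flat red disc, 68 mm in diameter and 3 mm thick, fixed on the tray floor: the home of the red can; at the start some can, often of another colour, stands on it and its rim shows around. Origin at the centre of its underside, 3 mm below the surface that a can stands on. One spot lies on the robot's side of the brass ring, one to its left, one to its right; which colour is where varies.
- spot_blue: flat blue disc, 68 mm in diameter and 3 mm thick, fixed on the tray floor: the home of the blue can; at the start some can, often of another colour, stands on it and its rim shows around. Origin at the centre of its underside, 3 mm below the surface that a can stands on. One spot lies on the robot's side of the brass ring, one to its left, one to its right; which colour is where varies.
- spot_yellow: flat yellow disc, 68 mm in diameter and 3 mm thick, fixed on the tray floor: the home of the yellow can; at the start some can, often of another colour, stands on it and its rim shows around. Origin at the centre of its underside, 3 mm below the surface that a can stands on. One spot lies on the robot's side of the brass ring, one to its left, one to its right; which colour is where varies.
- ring: thick brass bearing ring lying flat, loose, about 0.18 kg: outer diameter 56 mm, bore 32 mm, 24 mm tall. Origin at the centre of its underside. At the start it lies on the floor (6 mm above the bench) of the dark steel tray (200 x 225 mm, rim 14 mm high), hemmed in by the three tall cans. A loose nut and bolt, up to 39 mm tall, stand in the tray's two far corners.
- vise: small blue bench vise, fixed, with an upright steel pin clamped in its jaws. Origin on the bench right under the pin's axis, z up. The level jaw tops, on which the ring is to lie, are 70 mm above the origin, 74 mm (x) by 66 mm (y); the pin is 14 mm in diameter with a tapered tip 102 mm above the origin (32 mm above the jaws). Its screw handle sticks out 80 mm to -x at 40 mm height.
- mat: pale blue rectangular mat with a dark edge, fixed flat on the bench, on the other side of the tray from the vise: the side area for the cans. 260 mm along its x, 140 mm along its y, 3 mm thick; origin at the centre of its underside. It holds the three cans in a row along its x, 80 mm apart.
There are look-alikes about, which are no part of the job. Several things have the shape of the ring; the one meant has the colours described above.

How it is judged:
By the outcome, as a careful person would: the job done as asked, in the order asked, and still so for the second after the job is handed in, with the robot touching nothing.
It also fails if it takes over 152 s, if anything falls off the work surface, if the arm or the gripper's body presses on something with over 40 N, if the wrist force passes 120 N, or if a joint passes its speed limit or range.

## Robot

A 6-joint arm with a two-finger parallel gripper is mounted at the origin on the work surface. World frame = base frame: x ahead of the robot, y to its left, z up, the work surface at z = 0. Lengths are in m, angles in degrees, forces in N, time in s.
With the tool pointing down it reaches from about 0.35 to 0.875 m from the base axis. Payload 4.2 kg.
Tool frame: the origin (TCP) lies at the very end of the fingers, on their centre line; the grasp point (between the pads) lies 19 mm behind it; z points along the fingers, x is the direction in which the jaws open and shut, and the axes are right-handed (so a half turn about z gives the same grasp; the last joint's range is limited). The gripper opens to 87 mm and grips with 3 to 60 N. Pads are 19 mm wide; open, the fingers measure 117 mm over their backs; the gripper's body (75 mm by 190 mm) begins 51 mm behind the grasp point.
Start: joints at [78.014, 22.042, 0.453, 0, -68.411, -14.817], TCP at [0.282, 0.558, 0.223] pointing down, gripper open.
Joint ranges: [-179.83, 179.83], [-69.29, 118.12], [-61.27, 80.66], [-181.25, 117.63], [-171.15, -9.14], [-177.46, 177.46]. Speed limits (degrees/s): [159.86, 159.86, 180, 180, 180, 180].

## Interface

Orientations are given as a 3x3 rotation matrix whose columns are the frame's x, y, z axes.
In Python, from station import r gives the robot as it stands.
- The arm moves only by the tool move_arm, never from a script. Its argument "series" is a list that holds one entry, the list of rows, each a list of 7 numbers: the shift along the tool's x, y, z in cm, then the turn, a rotation vector about the tool's x, y, z in degrees, then the opening, from -1 (shut) to 1 (fully open). In form: [[[dx, dy, dz, wx, wy, wz, fingers], ...]]. A call has 1 to 12 rows; each row shifts and turns the commanded pose from where the row before left it, along the tool's axes as they then stand; what a row does not reach is not made up. A row lasts 1/8 s, in which the tool goes at most 62.5 mm and 10.7 degrees, less where a joint would pass 70% of its speed; a pose out of reach is approached as far as the arm can. A call is refused whole if a number of a shift passes 6.25 or a number of a turn 10.7, either way. A call with a gripper value outside its range is refused whole. The fingers move at their own pace and stop on an object; the grip force is fixed at half the most. Time passes only in rows, so rows that do not move let the fingers close. It gives the time, the measured TCP pose, the force and the opening at its end, in the units of the state.
- r.sense(): the state, without advancing time (a new reading comes with each control period).
- r.capture(name): name is "scene" or "top" or "wrist"; returns a dict with "color" (384x512x3 uint8, blue, green, red), "fx", "fy", "cx", "cy" (pixels), "rvec" (rotation vector, rad) and "tvec" (3), from world to camera coordinates, as OpenCV has them; the wrist camera has in their place "tool_from_camera" (4x4, takes a point from camera to tool coordinates, whose origin is the TCP and whose axes are the tool frame's). Camera axes: x right, y down, z forward; pixel columns grow to the right and rows downward; lengths in m; the calibration is good to about 2 mm. A picture is of the moment at which its call begins: read the wrist's pose just before it. There is no depth.
- r.finish_job(): hands the job in, once; it reports no verdict.
The state is a dict: "time_s": time; "joints": joint angles; "joint_velocities": joint speeds; "effort": joint torques, N m; "tcp_pos": TCP position; "ee_rot": TCP orientation; "wrist_force": force on the tool from outside, world axes, zero at the start; "moment": the same for the moment, N m; "gripper_width": opening from 0.0 (shut) to 1.0 (fully open).
Only numpy, scipy, OpenCV 4.12 (cv2) and the standard library are available. Lean on these libraries where they do the work, as an engineer would, in place of code of your own. Each camera call takes 0.05 s, during which the arm holds its last target.

## Working session

There is one attempt and no reset: what is moved stays moved. The work goes in short steps, Python scripts to look and compute and a tool call to move; the robot and the scene stay as the last step left them, time stands still between calls to the robot, and variables do not carry over. Pictures are saved under pics/ and viewed, and the job is handed in when it is done.

Besides the shell and the picture viewer there is one more tool, called after ">>>" by a JSON object that holds its "fn" and its "kwargs", one argument or row to a line. move_arm: Moves the arm, as the interface text tells. Its arguments: {"type":"object","properties":{"series":{"type":"array","items":{"type":"array","items":{"type":"array","items":{"type":"number"}}}}},"required":["series"]}

```bash
ls; mkdir -p pics; python3 - <<'E'
from station import r
import cv2,numpy as np
s=r.sense(); print(s)
for n in ("scene","top","wrist"):
    c=r.capture(n); cv2.imwrite(f"pics/{n}0.png",c["color"])
    print(n,{k:(v if k!="color" else 0) for k,v in c.items()})
E
```

```text
pics
{'time_s': 0.0, 'joints': array([ 7.80139669e+01,  2.20905867e+01,  3.80047658e-01, -2.82460020e-02,
       -6.84131027e+01, -1.48155715e+01]), 'joint_velocities': array([-0.03651036,  0.01508547,  0.11727217,  0.07224571, -0.0626987 ,
       -0.0326629 ]), 'effort': array([-1.74753994e-03, -3.90671718e+01,  1.87404263e+01,  4.21996281e+00,
        1.09614540e-02, -1.94722716e-04]), 'tcp_pos': array([0.28153687, 0.55731482, 0.22146522]), 'ee_rot': array([[-4.51063876e-01, -8.92491219e-01, -8.96554492e-04],
       [-8.92488950e-01,  4.51064754e-01, -2.01566661e-03],
       [ 2.20336888e-03, -1.09029417e-04, -9.99997567e-01]]), 'wrist_force': array([ 0.13890027, -0.7562266 , -0.18863654]), 'moment': array([ 0.03421513,  0.02515513, -0.0447365 ]), 'gripper_width': 1.0026210340601385}
scene {'color': 0, 'fx': 493.7532250577512, 'fy': 493.7532250577512, 'cx': 254.37604211740384, 'cy': 191.88837667753808, 'rvec': array([ 1.26285077,  1.99311451, -1.1334318 ]), 'tvec': array([ 0.25355118, -0.2418415 ,  1.74286868])}
top {'color': 0, 'fx': 425.94875699861615, 'fy': 425.94875699861615, 'cx': 254.00797128747936, 'cy': 191.62528981671616, 'rvec': array([ 1.91011492, -2.28576218,  0.25776225]), 'tvec': array([0.08990607, 0.58657518, 0.81423817])}
wrist {'color': 0, 'fx': 271.669707558235, 'fy': 271.669707558235, 'cx': 253.70978272971496, 'cy': 187.89713378667943, 'tool_from_camera': array([[ 9.99999897e-01,  4.17043953e-04,  1.79989668e-04,
         2.09541625e-04],
       [-4.49768051e-04,  9.64512491e-01,  2.64036839e-01,
        -7.16218035e-02],
       [-6.34873163e-05, -2.64036893e-01,  9.64512579e-01,
        -1.62720555e-01],
       [ 0.00000000e+00,  0.00000000e+00,  0.00000000e+00,
         1.00000000e+00]])}
```

View pics/scene0.png

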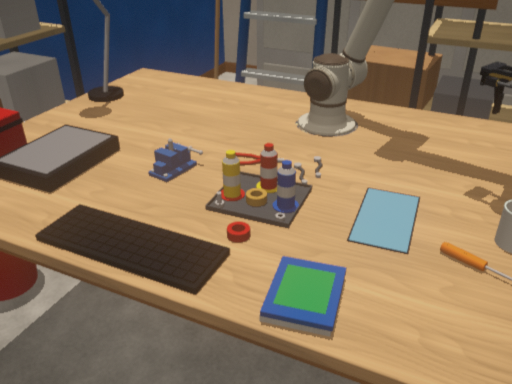

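View pics/top0.png

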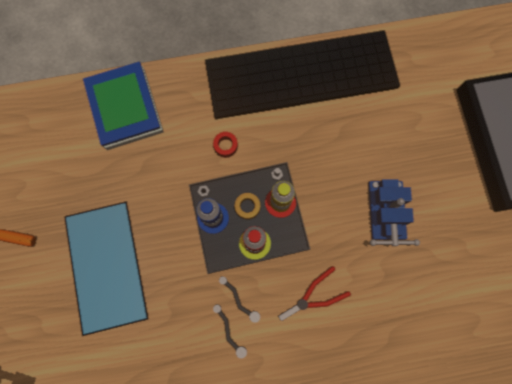

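View pics/wrist0.png

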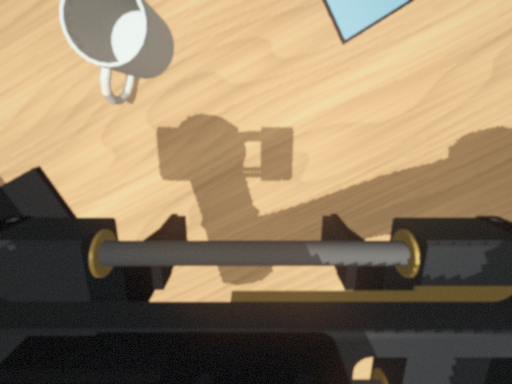

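The top view (image up = +x, left = +y) shows:
- yellow spot with the red can at about (255,243), on the robot's side
- blue spot with the blue can at (212,216), left
- red spot with the yellow can at (281,201), right
- brass ring at (247,206); the red ring at (225,144) is a decoy
- vise at (392,212)
- mat at (106,268)

Next I'll measure these.

```bash
cat > h.py <<'E'
import numpy as np,cv2
from station import r
def cam(n):
    c=r.capture(n); K=np.array([[c["fx"],0,c["cx"]],[0,c["fy"],c["cy"]],[0,0,1]])
    if n=="wrist":
        pass
    return c["color"],K,np.array(c["rvec"],float),np.array(c["tvec"],float)
def back(uv,z,K,rv,tv):
    R=cv2.Rodrigues(rv)[0]; C=-R.T@tv
    d=R.T@np.linalg.inv(K)@np.array([uv[0],uv[1],1.]); return C+d*(z-C[2])/d[2]
def proj(P,K,rv,tv): return cv2.projectPoints(np.array(P,float).reshape(-1,1,3),rv,tv,K,None)[0].reshape(-1,2)
E
python3 - <<'E'
from h import *
im,K,rv,tv=cam("top"); R=cv2.Rodrigues(rv)[0]; print("cam",-R.T@tv)
for n,box in (("tray",(180,150,140,130)),("vise",(340,160,100,100))):
    x,y,w,h=box; cv2.imwrite(f"pics/z_{n}.png",cv2.resize(im[y:y+h,x:x+w],None,fx=5.5,fy=4.5 if n=="tray" else 5.5,interpolation=cv2.INTER_CUBIC))
hsv=cv2.cvtColor(im,cv2.COLOR_BGR2HSV)
# mat
m=cv2.inRange(hsv,(92,80,100),(110,255,255)); m[:, 200:]=0; m[:190]=0
cs=max(cv2.findContours(m,0,2)[0],key=cv2.contourArea); rect=cv2.minAreaRect(cs)
b=cv2.boxPoints(rect); B=np.array([back(p,.003,K,rv,tv) for p in b]); print("mat",B.mean(0),[np.linalg.norm(B[i]-B[i-1]) for i in range(4)]); print(B)
# ellipse fits of caps etc
def blobs(lo,hi,win,z,lab):
    m=cv2.inRange(hsv,lo,hi); q=np.zeros_like(m); x0,y0,x1,y1=win; q[y0:y1,x0:x1]=m[y0:y1,x0:x1]
    n,l,st,ce=cv2.connectedComponentsWithStats(q)
    for i in range(1,n):
        if st[i,4]>15: print(lab,st[i],ce[i],back(ce[i],z,K,rv,tv))
T=(185,160,310,275)
blobs((20,120,120),(34,255,255),T,.009,"yel")
blobs((0,150,100),(6,255,255),T,.009,"red")
blobs((110,130,70),(125,255,255),T,.009,"blu")
blobs((14,120,90),(22,255,255),T,.03,"brass")
E
```

```text
cam [0.39471949 0.01475003 0.92688527]
mat [0.5022985  0.32857264 0.003     ] [np.float64(0.25520037726638517), np.float64(0.13900686395873102), np.float64(0.2558847763509456), np.float64(0.13076263185925402)]
[[0.62885679 0.40896545 0.003     ]
 [0.63031836 0.26996627 0.003     ]
 [0.37504428 0.25229811 0.003     ]
 [0.37497458 0.38306072 0.003     ]]
yel [278 183  13  12 119] [283.78151261 188.53781513] [ 0.60197884 -0.08396747  0.009     ]
yel [239 233  32  26 228] [257.13596491 249.80701754] [ 0.47952358 -0.00173467  0.009     ]
red [265 198  31  20 223] [280.76233184 209.57847534] [ 0.55662666 -0.06833046  0.009     ]
red [248 230  13  12 115] [254.04347826 235.70434783] [ 0.51054778 -0.0005749   0.009     ]
blu [201 202  11  11  92] [206.22826087 206.90217391] [0.59163117 0.09153999 0.009     ]
blu [199 205  29  28 226] [216.65929204 222.90707965] [0.55250106 0.07456734 0.009     ]
brass [ 185  160  125  115 4847] [244.97379823 216.21869197] [0.55237113 0.01144331 0.03      ]
brass [234 193  27  26 384] [247.00260417 205.0546875 ] [0.57551846 0.00297485 0.03      ]
brass [239 234   6  13  31] [241.80645161 240.35483871] [0.50281102 0.02688086 0.03      ]
```

```bash
ls pics
```

```text
scene0.png
top0.png
wrist0.png
z_tray.png
z_vise.png
```

View pics/z_tray.png

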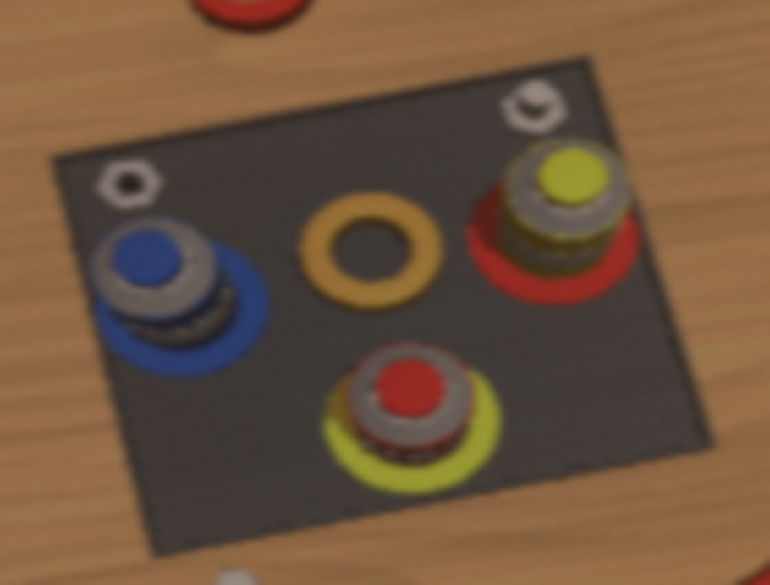

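View pics/z_vise.png

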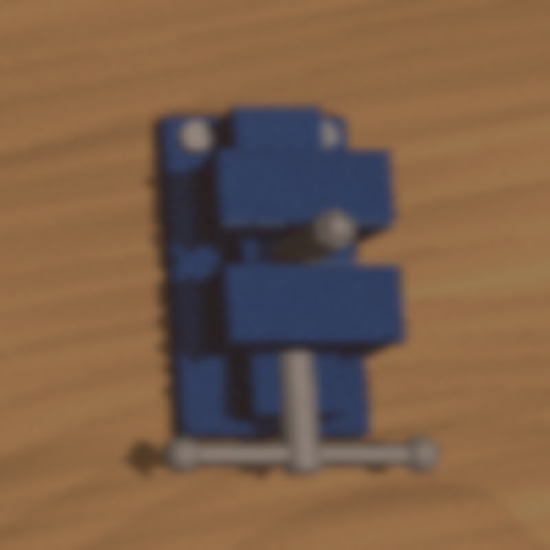

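```bash
cat > m1.py <<'E'
from h import *
im,K,rv,tv=cam("top")
f=lambda p,z:np.round(back(p,z,K,rv,tv),4)
caps=dict(yellow=(283.78,188.54),red=(254.04,235.70),blue=(206.23,206.90))
for k,v in caps.items(): print("cap",k,f(v,.134))
print("ring",f((247.0,205.05),.03))
print("pin",f((400.5,201.8),.102), f((400.5,201.8),.098))
c=[(52,157),(590,57),(713,447),(155,556)]
T=np.array([f((180+x/5.5,150+y/4.5),.014) for x,y in c]);print("tray",T.mean(0),T,[np.linalg.norm(T[i]-T[i-1]) for i in range(4)])
# jaws rectangles
J=[f((340+x/5.5,160+y/5.5),.070) for x,y in [(217,150),(390,150),(403,340),(228,343)]];print("jaws",J,np.mean(J,0))
# spot circles from zoomed ellipses
for n,e in dict(blue=(97,268,232,375),red=(467,638,180,304),yellow=(323,502,360,494)).items():
    print(n)
hsv=cv2.cvtColor(im,cv2.COLOR_BGR2HSV)
from scipy.optimize import least_squares
def fit(lo,hi,win,z,excl):
    m=cv2.inRange(hsv,lo,hi);q=np.zeros_like(m);x0,y0,x1,y1=win;q[y0:y1,x0:x1]=m[y0:y1,x0:x1]
    n,l,st,ce=cv2.connectedComponentsWithStats(q);i=1+np.argmax(st[1:,4])
    return l==i
E
python3 m1.py
cat > m2.py <<'E'
from h import *
im,K,rv,tv=cam("top"); R=cv2.Rodrigues(rv)[0]; C=-R.T@tv
S=4; big=cv2.resize(im,None,fx=S,fy=S,interpolation=cv2.INTER_CUBIC)
def circ(c,rad,z,col):
    a=np.linspace(0,2*np.pi,60); P=np.c_[c[0]+rad*np.cos(a),c[1]+rad*np.sin(a),0*a+z]
    p=(proj(P,K,rv,tv)+.5)*S-.5
    cv2.polylines(big,[np.int32(np.round(p))],True,col,1)
import json,sys
for c,rad,z in json.loads(sys.argv[2]): circ(c,rad,z,(255,255,255))
x,y,w,h=map(int,sys.argv[3].split(","))
cv2.imwrite(sys.argv[1],big[y*S:(y+h)*S,x*S:(x+w)*S])
E
```

```text
cap yellow [ 0.5738 -0.0705  0.134 ]
cap red [0.4948 0.0015 0.134 ]
cap blue [0.5648 0.0811 0.134 ]
ring [0.5755 0.003  0.03  ]
pin [ 0.5135 -0.2953  0.102 ] [ 0.5141 -0.2969  0.098 ]
tray [0.55315  0.003575 0.014   ] [[ 0.6462  0.1201  0.014 ]
 [ 0.6578 -0.1026  0.014 ]
 [ 0.4602 -0.112   0.014 ]
 [ 0.4484  0.1088  0.014 ]] [np.float64(0.19812251260268224), np.float64(0.22300190582145257), np.float64(0.19782345664758774), np.float64(0.22111508315806952)]
jaws [array([ 0.5556, -0.2724,  0.07  ]), array([ 0.544 , -0.3363,  0.07  ]), array([ 0.4733, -0.3223,  0.07  ]), array([ 0.4836, -0.2586,  0.07  ])] [ 0.514125 -0.2974    0.07    ]
blue
red
yellow
```

```bash
python3 m2.py pics/ov1.png '[[[0.574,-0.0705],0.034,0.009],[[0.495,0.0015],0.034,0.009],[[0.565,0.081],0.034,0.009],[[0.574,-0.0705],0.023,0.109],[[0.495,0.0015],0.023,0.109],[[0.565,0.081],0.023,0.109],[[0.5755,0.003],0.028,0.03],[[0.5755,0.003],0.016,0.03]]' 180,155,140,130
python3 m2.py pics/ov2.png '[[[0.514,-0.296],0.007,0.092],[[0.514,-0.296],0.002,0.102],[[0.514,-0.296],0.03,0.070]]' 340,150,100,100
```

```text
(no output)
```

View pics/ov1.png

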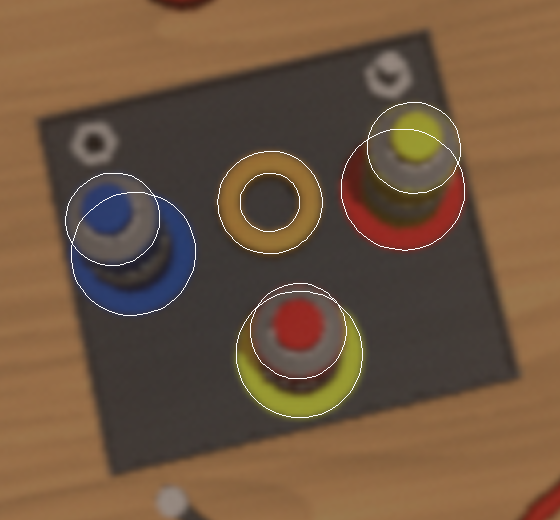

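View pics/ov2.png

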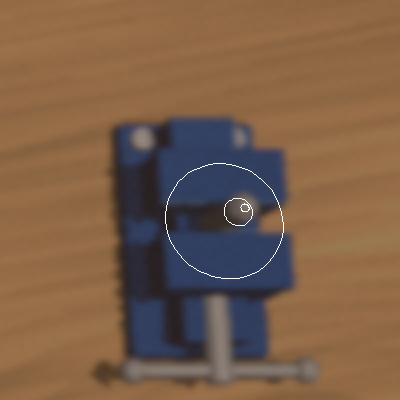

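Projecting the models back onto the image matches well (spots, ring and pin tip all line up). The layout is now:

| Item | Position (x, y in m) | Holds at start |
|---|---|---|
| Yellow spot | (.495, .0015) | red can |
| Blue spot | (.565, .081) | blue can |
| Red spot | (.574, -.0705) | yellow can |
| Ring | (.5755, .003) | |
| Pin | (.514, -.296) | |
| Mat centre | (.502, .328) | |

First I'll turn the jaws along y and go above the blue can.

>>> {"fn": "move_arm", "kwargs": {
  "series": [
    [[0,0,0,0,0,-8.9,1],[0,0,0,0,0,-8.9,1],[0,0,0,0,0,-9,1],[4.5,-2.7,0,0,0,0,1],[4.5,-2.7,0,0,0,0,1],[4.5,-2.7,0,0,0,0,1],[4.5,-2.7,0,0,0,0,1],[4.5,-2.7,0,0,0,0,1],[4.5,-2.7,0,0,0,0,1],[4.5,-2.7,0,0,0,0,1],[4.5,-2.7,0,0,0,0,1],[4.5,-2.7,0,0,0,0,1]]
  ]
}}

```text
time_s: 1.85
tcp_pos: [0.5255, 0.1513, 0.2228]
ee_rot: [[0.0, -1.0, 0.001], [-1.0, -0.0, 0.0], [-0.0, -0.001, -1.0]]
wrist_force: [-0.1, 1.2, 0.2]
gripper_width: 0.997
```

```bash
cat > st.py <<'E'
from station import r
import numpy as np
p=[];
s=r.sense(); np.set_printoptions(precision=4,suppress=True)
print(round(s["time_s"],2),s["tcp_pos"],s["joints"],round(s["gripper_width"],3),s["wrist_force"]);print(s["ee_rot"])
E
python3 st.py
```

```text
1.85 [0.5255 0.1513 0.2228] [ 33.0565  14.4114 -10.6166   0.0014 -64.9337  56.9509] 0.997 [-0.0801  1.2194  0.181 ]
[[ 0.0001 -1.      0.0006]
 [-1.     -0.0001  0.0003]
 [-0.0003 -0.0006 -1.    ]]
```

>>> {"fn": "move_arm", "kwargs": {
  "series": [
    [[3.6,-2,0,0,0,0,1],[3.6,-2,0,0,0,0,1],[0,0,0,0,0,0,1],[0,0,4.9,0,0,0,1],[0,0,4.9,0,0,0,1],[0,0,4.9,0,0,0,1],[0,0,0,0,0,0,1]]
  ]
}}

```text
time_s: 2.72
tcp_pos: [0.5617, 0.0804, 0.0722]
ee_rot: [[0.0, -1.0, -0.009], [-1.0, -0.0, -0.003], [0.003, 0.009, -1.0]]
wrist_force: [0.9, -0.2, 0.8]
gripper_width: 1.0
```

```bash
python3 st.py; python3 - <<'E'
from h import *
c=r.capture("wrist"); cv2.imwrite("pics/w1.png",c["color"])
E
```

```text
2.73 [0.5617 0.0804 0.0722] [ 24.4853  25.4638 -18.3246  -0.0478 -46.7374  65.564 ] 1.0 [ 0.8839 -0.226   0.7782]
[[ 0.0003 -1.     -0.0086]
 [-1.     -0.0003 -0.0032]
 [ 0.0032  0.0086 -1.    ]]
```

View pics/w1.png

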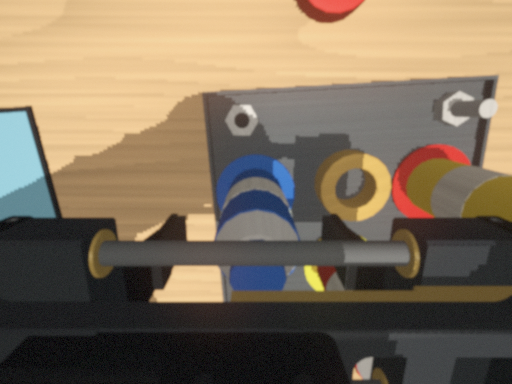

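The blue can sits centred between the fingers, at about u=257. Closing.

>>> {"fn": "move_arm", "kwargs": {
  "series": [
    [[0,0,0,0,0,0,-1],[0,0,0,0,0,0,-1],[0,0,0,0,0,0,-1],[0,0,0,0,0,0,-1],[0,0,0,0,0,0,-1],[0,0,0,0,0,0,-1]]
  ]
}}

```text
time_s: 3.52
tcp_pos: [0.5649, 0.0806, 0.0758]
ee_rot: [[0.0, -1.0, 0.0], [-1.0, -0.0, -0.0], [0.0, -0.0, -1.0]]
wrist_force: [-0.2, -0.6, 2.1]
gripper_width: 0.521
```

```bash
python3 st.py
```

```text
3.52 [0.5649 0.0806 0.0758] [ 24.3986  25.2362 -18.0878   0.0249 -46.6764  65.5877] 0.521 [-0.1737 -0.6095  2.115 ]
[[ 0.0001 -1.      0.0001]
 [-1.     -0.0001 -0.0003]
 [ 0.0003 -0.0001 -1.    ]]
```

>>> {"fn": "move_arm", "kwargs": {
  "series": [
    [[0,0,-4,0,0,0,-1],[-4,-0.3,0,0,0,0,-1],[-4.5,-0.3,0,0,0,0,-1],[-4.5,-0.3,0,0,0,0,-1],[-4.5,-0.3,0,0,0,0,-1],[-4.5,-0.3,0,0,0,0,-1],[-3.3,-0.2,0,0,0,0,-1],[0,0,0,0,0,0,-1],[0,0,2.5,0,0,0,-1],[0,0,1.3,0,0,0,-1],[0,0,0.4,0,0,0,-1],[0,0,0.3,0,0,0,-1]]
  ]
}}

```text
time_s: 5.03
tcp_pos: [0.5822, 0.3336, 0.0708]
ee_rot: [[-0.0, -1.0, 0.001], [-1.0, 0.0, 0.0], [-0.0, -0.001, -1.0]]
wrist_force: [-0.2, 0.1, -2.0]
gripper_width: 0.528
```

>>> {"fn": "move_arm", "kwargs": {
  "series": [
    [[0,0,0,0,0,0,-1],[0,0,0,0,0,0,-1]]
  ]
}}

```text
time_s: 5.28
tcp_pos: [0.5821, 0.334, 0.0713]
ee_rot: [[0.0, -1.0, 0.001], [-1.0, -0.0, 0.001], [-0.001, -0.001, -1.0]]
wrist_force: [0.1, -0.1, -2.3]
gripper_width: 0.522
```

```bash
python3 st.py; python3 - <<'E'
from h import *
for n in("scene","top"): cv2.imwrite(f"pics/{n}1.png",r.capture(n)["color"])
E
```

```text
5.28 [0.5821 0.334  0.0713] [ 43.6267  33.7304  -3.07     0.0089 -53.1251  46.3694] 0.522 [ 0.1387 -0.1397 -2.2803]
[[ 0.     -1.      0.001 ]
 [-1.     -0.      0.0008]
 [-0.0008 -0.001  -1.    ]]
```

View pics/scene1.png

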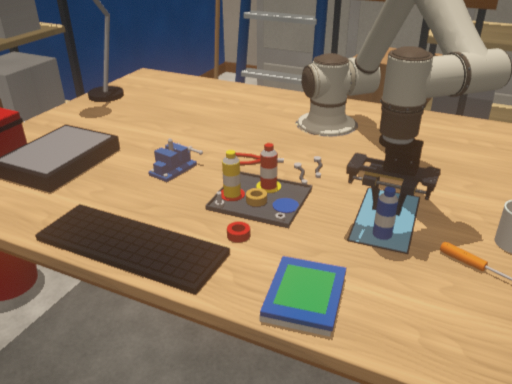

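Blue is upright over the far third of the mat (385,220) and hanging about 1 mm above it. Lowering, releasing, then going to red.

>>> {"fn": "move_arm", "kwargs": {
  "series": [
    [[0,0,0.1,0,0,0,-1],[0,0,0,0,0,0,1],[0,0,0,0,0,0,1],[0,0,0,0,0,0,1],[0,0,0,0,0,0,1],[0,0,-4,0,0,0,1],[0,0,-5,0,0,0,1],[3,1,0,0,0,0,1],[5,1.4,0,0,0,0,1],[5,1.4,0,0,0,0,1],[5,1.4,0,0,0,0,1],[5,1.4,0,0,0,0,1]]
  ]
}}

```text
time_s: 6.88
tcp_pos: [0.5152, 0.1023, 0.1599]
ee_rot: [[0.0, -1.0, 0.001], [-1.0, -0.0, 0.0], [-0.0, -0.001, -1.0]]
wrist_force: [0.3, 0.4, -0.4]
gripper_width: 1.0
```

>>> {"fn": "move_arm", "kwargs": {
  "series": [
    [[5,1.1,0,0,0,0,1],[5.25,1,0,0,0,0,1],[0,0,0,0,0,0,1],[0,0,0,0,0,0,1],[0,0,4,0,0,0,1],[0,0,3.5,0,0,0,1],[0,0,0.8,0,0,0,1],[0,0,0,0,0,0,1]]
  ]
}}

```text
time_s: 7.88
tcp_pos: [0.4954, 0.0021, 0.0767]
ee_rot: [[0.002, -1.0, 0.0], [-1.0, -0.002, -0.0], [0.0, -0.0, -1.0]]
wrist_force: [1.1, -0.2, -0.2]
gripper_width: 0.998
```

```bash
python3 st.py; python3 - <<'E'
from h import *
for n in("scene","wrist"): cv2.imwrite(f"pics/{n}2.png",r.capture(n)["color"])
E
```

```text
7.88 [0.4954 0.0021 0.0767] [ 19.0749  19.0487 -28.5438   0.0315 -42.4099  70.9919] 0.998 [ 1.0991 -0.1525 -0.2076]
[[ 0.0016 -1.      0.0001]
 [-1.     -0.0016 -0.0004]
 [ 0.0004 -0.0001 -1.    ]]
```

View pics/scene2.png

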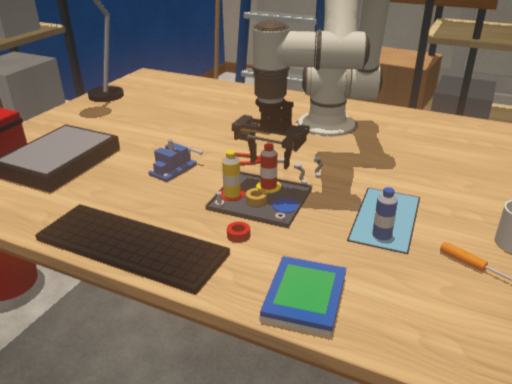

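View pics/wrist2.png

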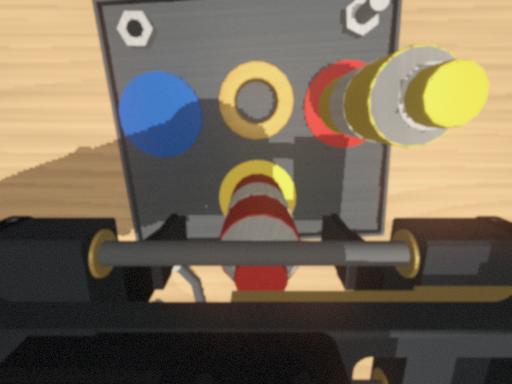

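Blue stands on the mat and red is centred between the fingers. Gripping it and carrying it to the near slot.

>>> {"fn": "move_arm", "kwargs": {
  "series": [
    [[0,0,0,0,0,0,-1],[0,0,0,0,0,0,-1],[0,0,0,0,0,0,-1],[0,0,0,0,0,0,-1],[0,0,0,0,0,0,-1],[0,0,-4,0,0,0,-1],[-3.5,0.8,0,0,0,0,-1],[-4.5,1,0,0,0,0,-1],[-4.5,1,0,0,0,0,-1],[-4.5,1,0,0,0,0,-1],[-4.5,1,0,0,0,0,-1],[-4.5,1,0,0,0,0,-1]]
  ]
}}

```text
time_s: 9.48
tcp_pos: [0.4358, 0.2624, 0.116]
ee_rot: [[-0.0, -1.0, -0.001], [-1.0, 0.0, -0.001], [0.001, 0.001, -1.0]]
wrist_force: [0.7, 0.6, -1.1]
gripper_width: 0.522
```

>>> {"fn": "move_arm", "kwargs": {
  "series": [
    [[-3.5,1,0,0,0,0,-1],[-2.35,0.5,0,0,0,0,-1],[0,0,0,0,0,0,-1],[0,0,2.5,0,0,0,-1],[0,0,1.3,0,0,0,-1],[0,0,0.5,0,0,0,-1],[0,0,0.3,0,0,0,-1],[0,0,0,0,0,0,-1],[0,0,0.1,0,0,0,-1]]
  ]
}}

```text
time_s: 10.6
tcp_pos: [0.4223, 0.3202, 0.0705]
ee_rot: [[0.0, -1.0, 0.001], [-1.0, -0.0, 0.001], [-0.001, -0.001, -1.0]]
wrist_force: [-1.1, -1.7, 3.9]
gripper_width: 0.522
```

```bash
python3 st.py; python3 - <<'E'
from h import *
for n in("scene",): cv2.imwrite(f"pics/{n}3.png",r.capture(n)["color"])
E
```

```text
10.6 [0.4223 0.3202 0.0705] [ 54.7365  22.331  -24.2208   0.0457 -43.3591  35.2555] 0.522 [-1.0836 -1.6657  3.8942]
[[ 0.0004 -1.      0.0013]
 [-1.     -0.0004  0.001 ]
 [-0.001  -0.0013 -1.    ]]
```

View pics/scene3.png

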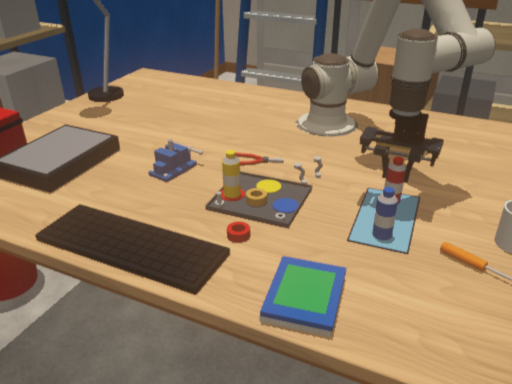

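>>> {"fn": "move_arm", "kwargs": {
  "series": [
    [[0,0,0,0,0,0,1],[0,0,0,0,0,0,1],[0,0,0,0,0,0,1],[0,0,0,0,0,0,1],[0,0,-4,0,0,0,1],[0,0,-5,0,0,0,1],[4,-1.6,0,0,0,0,1],[5,-2,0,0,0,0,1],[5,-2,0,0,0,0,1],[5,-2,0,0,0,0,1],[5,-2,0,0,0,0,1],[5,-2,0,0,0,0,1]]
  ]
}}

```text
time_s: 12.15
tcp_pos: [0.5383, 0.0282, 0.1597]
ee_rot: [[0.0, -1.0, 0.0], [-1.0, -0.0, 0.0], [-0.0, -0.0, -1.0]]
wrist_force: [0.9, 0.8, -0.1]
gripper_width: 1.002
```

>>> {"fn": "move_arm", "kwargs": {
  "series": [
    [[5,-2,0,0,0,0,1],[5.05,-1.6,0,0,0,0,1],[0,0,0,0,0,0,1],[0,0,0,0,0,0,1],[0,0,4,0,0,0,1],[0,0,3.5,0,0,0,1],[0,0,0.8,0,0,0,1],[0,0,0,0,0,0,1]]
  ]
}}

```text
time_s: 13.15
tcp_pos: [0.5741, -0.0698, 0.077]
ee_rot: [[0.002, -1.0, 0.0], [-1.0, -0.002, -0.0], [0.0, -0.0, -1.0]]
wrist_force: [0.4, 0.2, -1.2]
gripper_width: 0.999
```

```bash
python3 st.py; python3 - <<'E'
from h import *
for n in("wrist",): cv2.imwrite(f"pics/{n}4.png",r.capture(n)["color"])
E
```

```text
13.15 [ 0.5741 -0.0698  0.077 ] [  9.117   25.7673 -16.9102   0.0311 -47.3086  80.9643] 0.999 [ 0.4475  0.1785 -1.2131]
[[ 0.0018 -1.      0.0003]
 [-1.     -0.0018 -0.0004]
 [ 0.0004 -0.0003 -1.    ]]
```

View pics/wrist4.png

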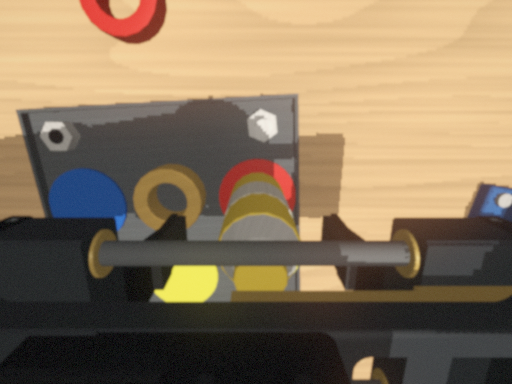

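>>> {"fn": "move_arm", "kwargs": {
  "series": [
    [[0,0,0,0,0,0,-1],[0,0,0,0,0,0,-1],[0,0,0,0,0,0,-1],[0,0,0,0,0,0,-1],[0,0,0,0,0,0,-1],[0,0,-4,0,0,0,-1],[0,0,-5,0,0,0,-1],[0,0,-5,0,0,0,-1],[-3.75,0.7,0,0,0,0,-1],[-4.5,0.8,0,0,0,0,-1],[-4.5,0.8,0,0,0,0,-1],[-4.5,0.8,0,0,0,0,-1]]
  ]
}}

```text
time_s: 14.7
tcp_pos: [0.5417, 0.103, 0.2157]
ee_rot: [[-0.001, -1.0, -0.002], [-1.0, 0.001, -0.0], [0.0, 0.002, -1.0]]
wrist_force: [0.4, 0.3, -3.3]
gripper_width: 0.523
```

>>> {"fn": "move_arm", "kwargs": {
  "series": [
    [[-4.5,0.8,0,0,0,0,-1],[-4.5,0.8,0,0,0,0,-1],[-4.5,0.8,0,0,0,0,-1],[-4.5,0.8,0,0,0,0,-1],[-3,0.6,0,0,0,0,-1],[-1.5,0.3,0,0,0,0,-1],[0,0,0,0,0,0,-1],[0,0,0,0,0,0,-1],[0,0,5,0,0,0,-1],[0,0,5,0,0,0,-1],[0,0,3,0,0,0,-1],[0,0,1,0,0,0,-1]]
  ]
}}

```text
time_s: 16.2
tcp_pos: [0.5013, 0.3247, 0.0747]
ee_rot: [[-0.002, -1.0, -0.003], [-1.0, 0.002, -0.003], [0.003, 0.003, -1.0]]
wrist_force: [0.4, 1.0, -2.1]
gripper_width: 0.525
```

>>> {"fn": "move_arm", "kwargs": {
  "series": [
    [[0,0,0.5,0,0,0,-1],[0,0,0,0,0,0,-1],[0,0,0.2,0,0,0,-1]]
  ]
}}

```text
time_s: 16.58
tcp_pos: [0.5026, 0.3275, 0.0711]
ee_rot: [[0.0, -1.0, 0.002], [-1.0, -0.0, 0.002], [-0.002, -0.002, -1.0]]
wrist_force: [0.4, 0.0, -2.3]
gripper_width: 0.521
```

```bash
python3 st.py; python3 - <<'E'
from h import *
for n in("scene",): cv2.imwrite(f"pics/{n}5.png",r.capture(n)["color"])
E
```

```text
16.57 [0.5026 0.3275 0.0711] [ 48.5481  27.8601 -14.1955   0.0185 -47.7626  41.4428] 0.521 [ 0.3533  0.0351 -2.2528]
[[ 0.0001 -1.      0.0023]
 [-1.     -0.0001  0.0022]
 [-0.0022 -0.0023 -1.    ]]
```

View pics/scene5.png

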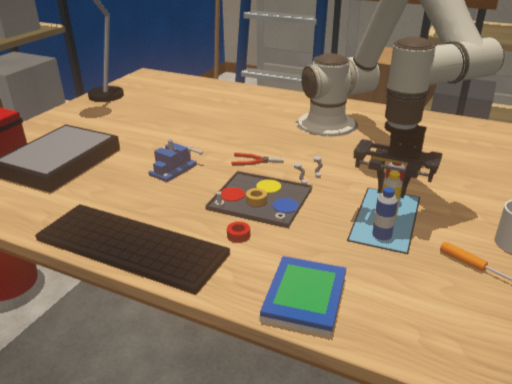

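>>> {"fn": "move_arm", "kwargs": {
  "series": [
    [[0,0,0,0,0,0,-1],[0,0,0,0,0,0,1],[0,0,0,0,0,0,1],[0,0,0,0,0,0,1],[0,0,0,0,0,0,1],[0,0,-4,0,0,0,1],[0,0,-5,0,0,0,1],[4,-0.9,0,0,0,0,1],[5,-1.1,0,0,0,0,1],[5,-1.1,0,0,0,0,1],[5,-1.1,0,0,0,0,1],[5,-1.1,0,0,0,0,1]]
  ]
}}

```text
time_s: 18.12
tcp_pos: [0.5549, 0.0853, 0.1597]
ee_rot: [[0.0, -1.0, 0.0], [-1.0, -0.0, 0.0], [-0.0, -0.0, -1.0]]
wrist_force: [0.3, 0.9, 0.2]
gripper_width: 1.002
```

>>> {"fn": "move_arm", "kwargs": {
  "series": [
    [[5,-1.1,0,0,0,0,1],[3.4,-0.95,0,0,0,0,1],[0,0,0,0,0,0,1],[0,0,0,0,0,0,1]]
  ]
}}

```text
time_s: 18.62
tcp_pos: [0.5751, 0.003, 0.1595]
ee_rot: [[-0.0, -1.0, -0.0], [-1.0, 0.0, 0.0], [-0.0, 0.0, -1.0]]
wrist_force: [0.4, 0.3, -0.3]
gripper_width: 1.0
```

```bash
python3 st.py; python3 - <<'E'
from h import *
for n in("scene","wrist"): cv2.imwrite(f"pics/{n}6.png",r.capture(n)["color"])
E
```

```text
18.62 [0.5751 0.003  0.1595] [ 16.4291  20.2518 -11.926   -0.0117 -57.832   73.5621] 1.0 [ 0.3681  0.2963 -0.2541]
[[-0.0003 -1.     -0.0002]
 [-1.      0.0003  0.0001]
 [-0.0001  0.0002 -1.    ]]
```

View pics/scene6.png

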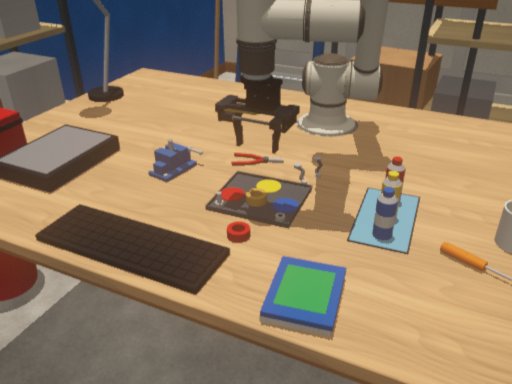

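View pics/wrist6.png

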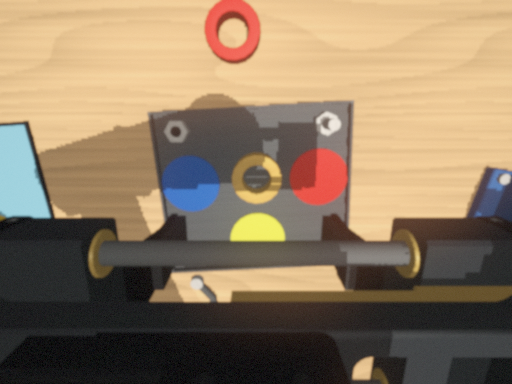

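```bash
cat > w.py <<'E'
from h import *
def wback(uv,z,c,s):
    K=np.array([[c["fx"],0,c["cx"]],[0,c["fy"],c["cy"]],[0,0,1]])
    T=np.eye(4);T[:3,:3]=s["ee_rot"];T[:3,3]=s["tcp_pos"];M=T@np.array(c["tool_from_camera"])
    d=M[:3,:3]@np.linalg.inv(K)@np.array([uv[0],uv[1],1.]);o=M[:3,3];return np.round(o+d*(z-o[2])/d[2],4)
E
python3 - <<'E'
from w import *
s=r.sense();c=r.capture("wrist")
im=c["color"];hsv=cv2.cvtColor(im,cv2.COLOR_BGR2HSV)
for lab,lo,hi,z in (("ring",(14,120,90),(24,255,255),.03),("blue",(105,130,60),(125,255,255),.009),("red",(0,150,90),(8,255,255),.009)):
    m=cv2.inRange(hsv,lo,hi);m[:120]=0;m[213:]=0;m[:,:152]=0;m[:,352:]=0
    n,l,st,ce=cv2.connectedComponentsWithStats(m);i=1+np.argmax(st[1:,4]);x,y,w,h,a=st[i]
    q=cv2.findContours((l==i).astype(np.uint8),0,2)[0][0];e=cv2.fitEllipse(q);print(lab,st[i],e[0],e[1],wback(e[0],z,c,s))
E
```

```text
ring [ 232  153   50   50 1395] (256.6631164550781, 177.5118408203125) (48.0587043762207, 48.719512939453125) [5.785e-01 5.000e-04 3.000e-02]
blue [ 163  156   56   55 2402] (190.43673706054688, 183.09613037109375) (52.921730041503906, 55.91203308105469) [0.5667 0.079  0.009 ]
red [ 290  149   58   55 2481] (318.4665222167969, 176.1822052001953) (53.59874725341797, 57.17033767700195) [ 0.5754 -0.0728  0.009 ]
```

The two cameras agree to about 2–3 mm, so I'll use the mean and lower onto the ring. I'll keep TCP z at 12.5 mm, above the spot discs at 9 mm.

>>> {"fn": "move_arm", "kwargs": {
  "series": [
    [[0.1,-0.1,5,0,0,0,1],[0,0,5,0,0,0,1],[0,0,3,0,0,0,0.6],[0,0,1,0,0,0,0.6],[0,0,0.5,0,0,0,0.6],[0,0,0.25,0,0,0,0.6],[0,0,0,0,0,0,-1],[0,0,0,0,0,0,-1],[0,0,0,0,0,0,-1],[0,0,0,0,0,0,-1]]
  ]
}}

```text
time_s: 20.02
tcp_pos: [0.5767, 0.0018, 0.0129]
ee_rot: [[0.0, -1.0, 0.001], [-1.0, -0.0, -0.0], [0.0, -0.001, -1.0]]
wrist_force: [-0.4, -0.4, 4.6]
gripper_width: 0.626
```

```bash
python3 st.py
```

```text
20.02 [0.5767 0.0018 0.0129] [ 16.2731  30.6289 -20.2882   0.0297 -39.019   73.7136] 0.626 [-0.4289 -0.4075  4.6096]
[[ 0.0002 -1.      0.0012]
 [-1.     -0.0002 -0.    ]
 [ 0.     -0.0012 -1.    ]]
```

>>> {"fn": "move_arm", "kwargs": {
  "series": [
    [[0,0,-4,0,0,0,-1],[0,0,-5,0,0,0,-1],[0,0,-4,0,0,0,-1],[3,0.6,0,0,0,0,-1],[4.5,0.9,0,0,0,0,-1],[4.5,0.9,0,0,0,0,-1],[4.5,0.9,0,0,0,0,-1],[4.5,0.9,0,0,0,0,-1],[4.5,0.9,0,0,0,0,-1],[3.3,0.85,0,0,0,0,-1],[1,0.3,0,0,0,0,-1],[0,0,0,0,0,0,-1]]
  ]
}}

```text
time_s: 21.52
tcp_pos: [0.5132, -0.2961, 0.1414]
ee_rot: [[-0.001, -1.0, -0.001], [-1.0, 0.001, 0.001], [-0.001, 0.001, -1.0]]
wrist_force: [0.6, -0.1, -2.2]
gripper_width: 0.627
```

>>> {"fn": "move_arm", "kwargs": {
  "series": [
    [[0,0,0,0,0,0,-1],[0,0,0,0,0,0,-1]]
  ]
}}

```text
time_s: 21.78
tcp_pos: [0.5142, -0.2951, 0.1421]
ee_rot: [[0.002, -1.0, 0.0], [-1.0, -0.002, 0.0], [-0.0, -0.0, -1.0]]
wrist_force: [0.4, -0.0, -1.3]
gripper_width: 0.628
```

```bash
python3 st.py; python3 - <<'E'
from h import *
for n in("scene","wrist","top"):
    im=r.capture(n)["color"]
    if n=="scene": im=cv2.resize(im[90:220,100:260],None,fx=4.5,fy=4.5,interpolation=cv2.INTER_CUBIC)
    cv2.imwrite(f"pics/{n}7.png",im)
E
```

```text
21.77 [ 0.5142 -0.2951  0.1421] [-14.2214  22.821  -10.6619  -0.0113 -56.5128 104.3155] 0.628 [ 0.4341 -0.0007 -1.3493]
[[ 0.0015 -1.      0.0001]
 [-1.     -0.0015  0.0001]
 [-0.0001 -0.0001 -1.    ]]
```

View pics/scene7.png

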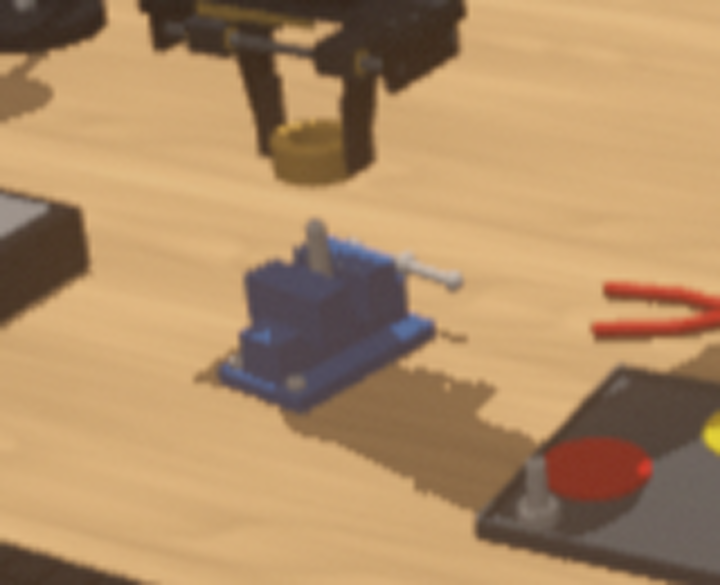

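View pics/wrist7.png

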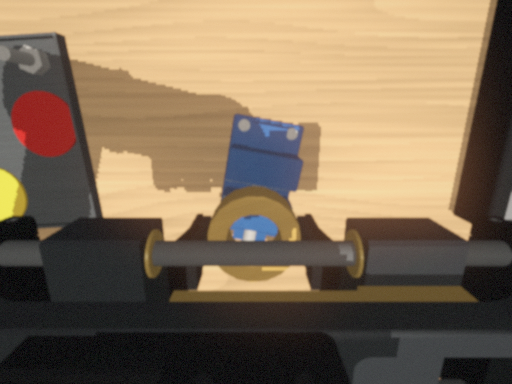

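Ring is held level over the vise; the pin tip shows through the bore at about (249,236).

```bash
python3 - <<'E'
from w import *
s=r.sense();c=r.capture("wrist");im=c["color"]
cv2.imwrite("pics/w7z.png",cv2.resize(im[180:285,200:310],None,fx=5.5,fy=5.5,interpolation=cv2.INTER_CUBIC))
for uv in ((249,236),(249,233)): print(wback(uv,.102,c,s))
E
```

```text
[ 0.4895 -0.2917  0.102 ]
[ 0.4922 -0.2918  0.102 ]
```

View pics/w7z.png

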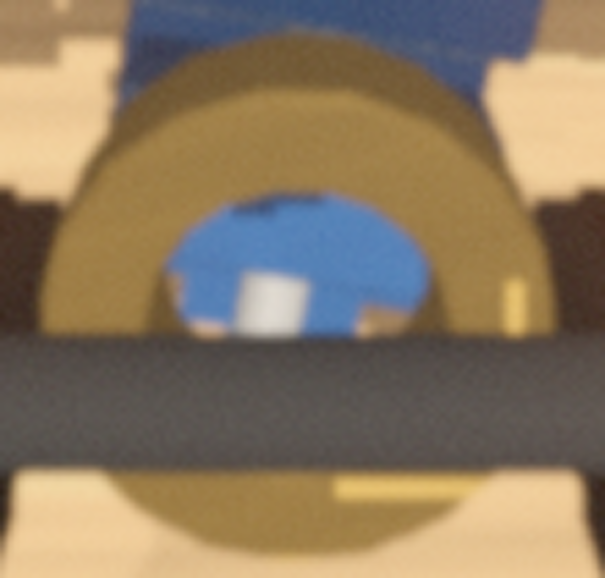

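The grey piece in the bore is the vise's screw, not the pin tip. I'll cross-check the pin and the ring with the scene camera instead.

```bash
python3 - <<'E'
from h import *
im,K,rv,tv=cam("scene")
for P in ((.514,-.296,.102),(.514,-.291,.102),(.519,-.296,.102),(.514,-.296,.1355)): print(P,((proj([P],K,rv,tv)[0]-[100,90])+.5)*4.5-.5)
E
```

```text
(0.514, -0.296, 0.102) [322.87499554 219.55437289]
(0.514, -0.291, 0.102) [329.52070682 220.94347585]
(0.519, -0.296, 0.102) [318.42486375 222.60971951]
(0.514, -0.296, 0.1355) [317.7476471  170.60417456]
```

The pin tip and the held ring are both off by the same −7 px from prediction, so they're aligned with each other. Descending.

>>> {"fn": "move_arm", "kwargs": {
  "series": [
    [[0,0,2,0,0,0,-1],[0,0,2,0,0,0,-1],[0,0,1.2,0,0,0,-1],[0,0,0.6,0,0,0,-1],[0,0,0.4,0,0,0,-1],[0,0,0.2,0,0,0,-1],[0,0,0,0,0,0,-1],[0,0,0,0,0,0,-1]]
  ]
}}

```text
time_s: 23.02
tcp_pos: [0.514, -0.2962, 0.0785]
ee_rot: [[0.0, -1.0, 0.001], [-1.0, -0.0, -0.0], [0.0, -0.001, -1.0]]
wrist_force: [0.0, -0.3, -1.7]
gripper_width: 0.624
```

```bash
python3 st.py; python3 - <<'E'
from h import *
for n in("scene",):
    im=r.capture(n)["color"]
    if n=="scene": im=cv2.resize(im[90:220,100:260],None,fx=4.5,fy=4.5,interpolation=cv2.INTER_CUBIC)
    cv2.imwrite(f"pics/{n}8.png",im)
E
```

```text
23.02 [ 0.514  -0.2962  0.0785] [-14.3287  26.8644 -14.6601   0.0063 -48.4302 104.3267] 0.624 [ 0.0186 -0.2606 -1.6552]
[[ 0.     -1.      0.0007]
 [-1.     -0.     -0.0003]
 [ 0.0003 -0.0007 -1.    ]]
```

View pics/scene8.png

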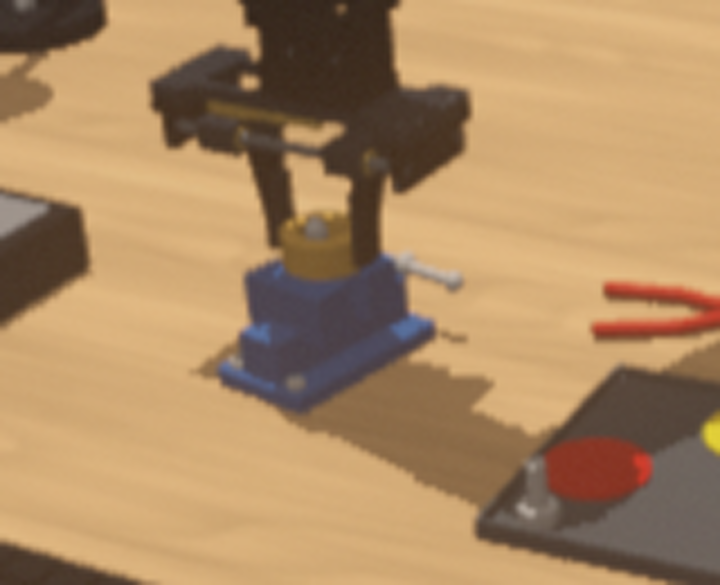

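The pin shows through the bore and the ring is about 1–2 mm above the jaws. Lowering and releasing.

>>> {"fn": "move_arm", "kwargs": {
  "series": [
    [[0,0,0.2,0,0,0,-1],[0,0,0,0,0,0,-1],[0,0,0,0,0,0,1],[0,0,0,0,0,0,1],[0,0,0,0,0,0,1],[0,0,0,0,0,0,1],[0,0,-3,0,0,0,1],[0,0,-5,0,0,0,1],[-5,0,0,0,0,0,1],[-5,0,0,0,0,0,1],[-5,0,0,0,0,0,1],[-5,0,0,0,0,0,1]]
  ]
}}

```text
time_s: 24.58
tcp_pos: [0.5137, -0.0947, 0.1562]
ee_rot: [[-0.0, -1.0, 0.001], [-1.0, 0.0, 0.0], [-0.0, -0.001, -1.0]]
wrist_force: [0.6, 0.2, 0.1]
gripper_width: 1.0
```

```bash
python3 st.py; python3 - <<'E'
from h import *
for n in("scene",):
    im=r.capture(n)["color"]
    if n=="scene": im=cv2.resize(im[90:220,100:260],None,fx=4.5,fy=4.5,interpolation=cv2.INTER_CUBIC)
    cv2.imwrite(f"pics/{n}9.png",im)
E
python3 m2.py pics/ov9.png '[[[0.514,-0.296],0.028,0.094],[[0.514,-0.296],0.016,0.094]]' 330,150,110,110
python3 m2.py pics/ov10.png '[[[0.582,0.334],0.023,0.103],[[0.422,0.320],0.023,0.103],[[0.502,0.327],0.023,0.103]]' 50,190,110,150
```

```text
24.57 [ 0.5137 -0.0947  0.1562] [  7.3726  15.5742 -19.4517   0.004  -54.9408  82.6119] 1.0 [0.5761 0.1631 0.0887]
[[-0.0002 -1.      0.0006]
 [-1.      0.0002  0.    ]
 [-0.     -0.0006 -1.    ]]
```

View pics/scene9.png

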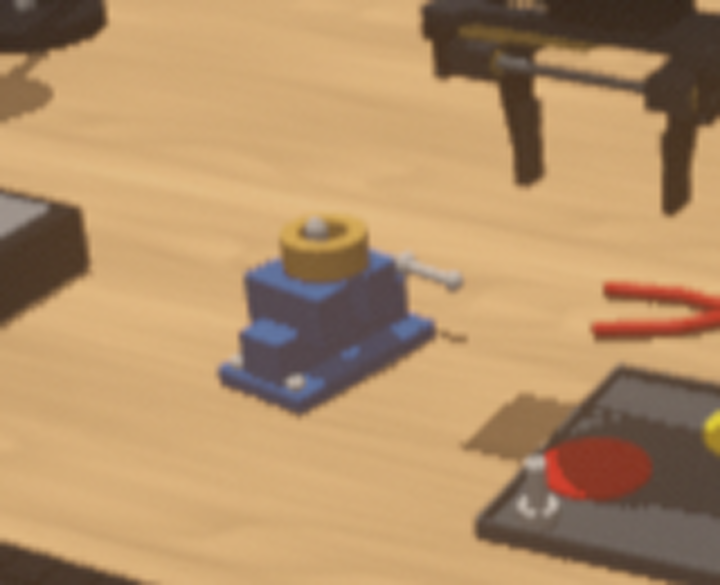

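View pics/ov9.png

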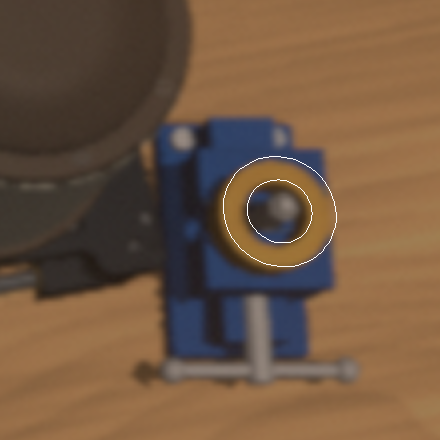

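View pics/ov10.png

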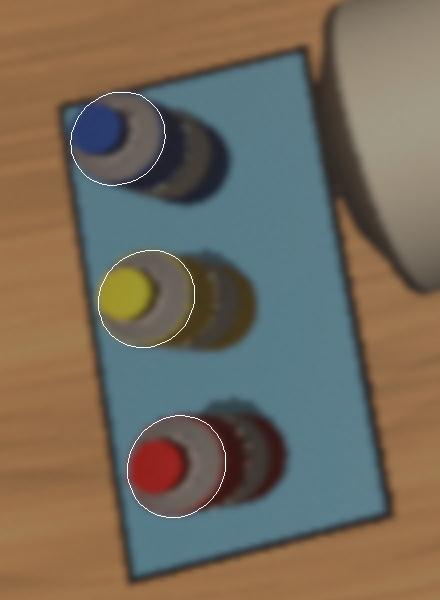

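The ring lies flat on the jaws with the pin through it, and all three cans stand upright on the mat where commanded. Now the red can, at commanded pose (.422, .320).

>>> {"fn": "move_arm", "kwargs": {
  "series": [
    [[-5,1.2,0,0,0,0,1],[-5,1.2,0,0,0,0,1],[-5,1.2,0,0,0,0,1],[-5,1.2,0,0,0,0,1],[-5,1.2,0,0,0,0,1],[-5,1.1,0,0,0,0,1],[-5,1,0,0,0,0,1],[-4.5,0.8,0,0,0,0,1],[-2.1,0.3,0,0,0,0,1],[0,0,0,0,0,0,1],[0,0,0,0,0,0,1]]
  ]
}}

```text
time_s: 26.1
tcp_pos: [0.422, 0.3184, 0.1558]
ee_rot: [[-0.002, -1.0, -0.001], [-1.0, 0.002, -0.001], [0.001, 0.001, -1.0]]
wrist_force: [0.5, -0.6, -0.8]
gripper_width: 0.996
```

```bash
python3 st.py
```

```text
26.1 [0.422  0.3184 0.1558] [ 54.6279  16.2336 -18.565   -0.008  -55.271   35.2815] 0.996 [ 0.5263 -0.6341 -0.8174]
[[-0.0017 -1.     -0.0008]
 [-1.      0.0017 -0.0009]
 [ 0.0009  0.0008 -1.    ]]
```

>>> {"fn": "move_arm", "kwargs": {
  "series": [
    [[0,0,4,0,0,0,1],[0,0,3.5,0,0,0,1],[0,0,1.1,0,0,0,1],[0,0,0,0,0,0,1],[0,0,0,0,0,0,-1],[0,0,0,0,0,0,-1],[0,0,0,0,0,0,-1],[0,0,0,0,0,0,-1],[0,0,0,0,0,0,-1],[0,0,-4,0,0,0,-1],[0,0,-5,0,0,0,-1],[0,0,-5,0,0,0,-1]]
  ]
}}

```text
time_s: 27.6
tcp_pos: [0.4211, 0.3193, 0.2107]
ee_rot: [[-0.0, -1.0, -0.002], [-1.0, 0.0, -0.001], [0.001, 0.002, -1.0]]
wrist_force: [0.6, 0.4, -2.7]
gripper_width: 0.519
```

>>> {"fn": "move_arm", "kwargs": {
  "series": [
    [[3.7,-1.5,0,0,0,0,-1],[4.5,-1.8,0,0,0,0,-1],[4.5,-1.8,0,0,0,0,-1],[4.5,-1.8,0,0,0,0,-1],[4.5,-1.8,0,0,0,0,-1],[4.5,-1.8,0,0,0,0,-1],[4.5,-1.8,0,0,0,0,-1],[4.5,-1.7,0,0,0,0,-1],[3,-0.9,0,0,0,0,-1],[1,-0.3,0,0,0,0,-1],[0,0,0,0,0,0,-1],[0,0,0,0,0,0,-1]]
  ]
}}

```text
time_s: 29.1
tcp_pos: [0.5734, -0.0712, 0.2098]
ee_rot: [[0.001, -1.0, -0.001], [-1.0, -0.001, 0.0], [-0.0, 0.001, -1.0]]
wrist_force: [-0.3, -0.4, -2.2]
gripper_width: 0.524
```

```bash
python3 st.py; python3 - <<'E'
from h import *
for n in("scene","wrist"): cv2.imwrite(f"pics/{n}11.png",r.capture(n)["color"])
E
```

```text
29.1 [ 0.5734 -0.0712  0.2098] [  8.9649  18.0134  -7.4636  -0.0262 -64.5503  81.1047] 0.524 [-0.2525 -0.3838 -2.1905]
[[ 0.001  -1.     -0.0005]
 [-1.     -0.001   0.0003]
 [-0.0003  0.0005 -1.    ]]
```

View pics/scene11.png

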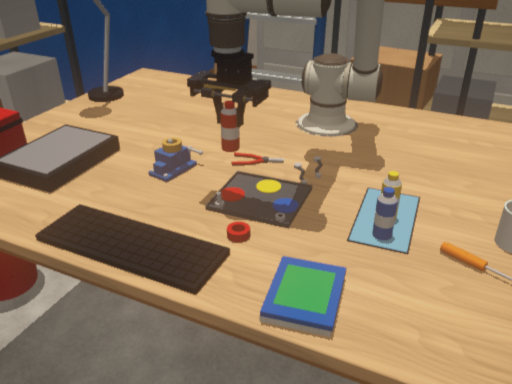

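View pics/wrist11.png

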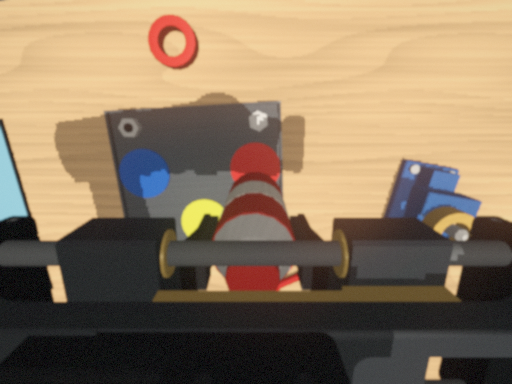

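Red hangs upright over the red spot. Lowering.

>>> {"fn": "move_arm", "kwargs": {
  "series": [
    [[0,0,4,0,0,0,-1],[0,0,4.5,0,0,0,-1],[0,0,3,0,0,0,-1],[0,0,1,0,0,0,-1],[0,0,0.5,0,0,0,-1],[0,0,0.2,0,0,0,-1],[0,0,0,0,0,0,-1],[0,0,0.15,0,0,0,-1],[0,0,0,0,0,0,-1],[0,0,0,0,0,0,-1]]
  ]
}}

```text
time_s: 30.45
tcp_pos: [0.5738, -0.0722, 0.0767]
ee_rot: [[-0.0, -1.0, 0.0], [-1.0, 0.0, 0.0], [-0.0, -0.0, -1.0]]
wrist_force: [0.5, -0.2, -2.4]
gripper_width: 0.518
```

```bash
python3 st.py; python3 - <<'E'
from h import *
for n in("scene","wrist"):
    im=r.capture(n)["color"]
    if n=="scene": im=cv2.resize(im[120:230,190:330],None,fx=5,fy=5,interpolation=cv2.INTER_CUBIC)
    cv2.imwrite(f"pics/{n}12.png",im)
E
```

```text
30.45 [ 0.5738 -0.0722  0.0767] [  8.867   25.7918 -16.912    0.0021 -47.2799  81.1242] 0.518 [ 0.54   -0.2408 -2.368 ]
[[-0.0001 -1.      0.0003]
 [-1.      0.0001  0.    ]
 [-0.     -0.0003 -1.    ]]
```

View pics/scene12.png

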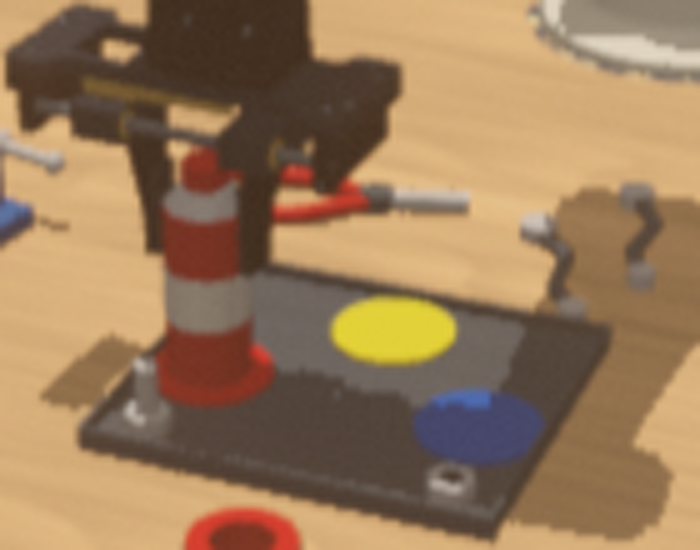

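View pics/wrist12.png

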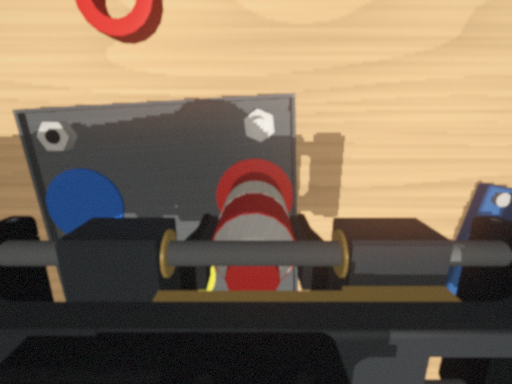

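The can may be a few mm off toward −y in the scene view. I'll check it against the start picture and a clear view of the spot before releasing.

```bash
python3 - <<'E'
from h import *
im,K,rv,tv=cam("scene")
outs=[]
for f in ("pics/scene0.png","pics/scene9f.png","now"):
    if f=="now": a=im.copy()
    else:
        a=cv2.imread(f if "9f" not in f else "pics/scene6.png")
    b=cv2.resize(a[140:215,205:265],None,fx=6,fy=6,interpolation=cv2.INTER_CUBIC);outs.append(b)
cv2.imwrite("pics/cmp.png",np.hstack(outs)[:, :])
# spot ellipse from scene6 clear
a=cv2.imread("pics/scene6.png");hsv=cv2.cvtColor(a,cv2.COLOR_BGR2HSV)
m=cv2.inRange(hsv,(0,120,60),(8,255,255))|cv2.inRange(hsv,(174,120,60),(180,255,255));m[:180]=0;m[205:]=0;m[:,:215]=0;m[:,250:]=0
q=max(cv2.findContours(m,0,2)[0],key=cv2.contourArea);e=cv2.fitEllipse(q);print("spot red",e, back(e[0],.009,K,rv,tv))
print(np.hstack(outs).shape)
E
```

```text
spot red ((231.66647338867188, 193.57135009765625), (14.666462898254395, 25.015853881835938), 90.28974914550781) [ 0.57560058 -0.07301237  0.009     ]
(450, 1080, 3)
```

View pics/cmp.png

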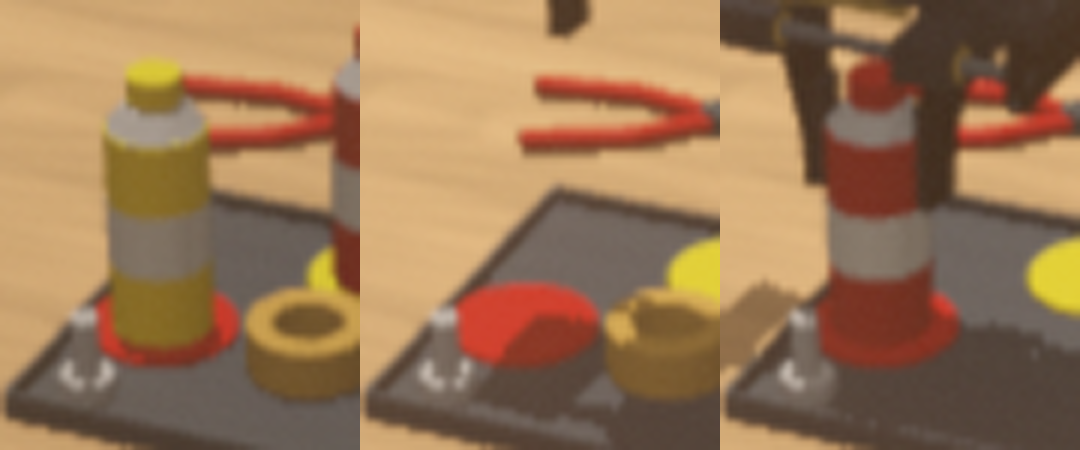

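Compared with the start picture, the red base sits where the yellow one was, to within about 0.3 px. Releasing and going for the yellow can at (.502, .327).

>>> {"fn": "move_arm", "kwargs": {
  "series": [
    [[0,0,0.1,0,0,0,-1],[0,0,0,0,0,0,-1],[0,0,0,0,0,0,1],[0,0,0,0,0,0,1],[0,0,0,0,0,0,1],[0,0,0,0,0,0,1],[0,0,-4,0,0,0,1],[0,0,-5,0,0,0,1],[-4.9,0.9,0,0,0,0,1],[-5,0.9,0,0,0,0,1],[-5,0.9,0,0,0,0,1],[-5,0.9,0,0,0,0,1]]
  ]
}}

```text
time_s: 32.1
tcp_pos: [0.5373, 0.1283, 0.1658]
ee_rot: [[-0.0, -1.0, 0.0], [-1.0, 0.0, 0.0], [-0.0, -0.0, -1.0]]
wrist_force: [0.6, 0.8, 0.4]
gripper_width: 1.001
```

>>> {"fn": "move_arm", "kwargs": {
  "series": [
    [[-5,0.9,0,0,0,0,1],[-5,0.9,0,0,0,0,1],[-5,0.9,0,0,0,0,1],[-4,0.7,0,0,0,0,1],[-1,0.2,0,0,0,0,1],[0,0,0,0,0,0,1],[0,0,0,0,0,0,1]]
  ]
}}

```text
time_s: 32.98
tcp_pos: [0.5019, 0.3256, 0.1655]
ee_rot: [[-0.001, -1.0, -0.0], [-1.0, 0.001, -0.0], [0.0, 0.0, -1.0]]
wrist_force: [0.1, -0.8, 0.5]
gripper_width: 0.999
```

```bash
python3 st.py
```

```text
32.98 [0.5019 0.3256 0.1655] [ 48.4653  22.0601  -8.142   -0.002  -59.8362  41.4585] 0.999 [ 0.1364 -0.7707  0.4835]
[[-0.0013 -1.     -0.0005]
 [-1.      0.0013 -0.0005]
 [ 0.0005  0.0005 -1.    ]]
```

>>> {"fn": "move_arm", "kwargs": {
  "series": [
    [[0,0,4.5,0,0,0,1],[0,0,4,0,0,0,1],[0,0,1.1,0,0,0,1],[0,0,0,0,0,0,1],[0,0,0,0,0,0,-1],[0,0,0,0,0,0,-1],[0,0,0,0,0,0,-1],[0,0,0,0,0,0,-1],[0,0,0,0,0,0,-1],[0,0,-4,0,0,0,-1],[0,0,-5,0,0,0,-1],[0,0,-5,0,0,0,-1]]
  ]
}}

```text
time_s: 34.48
tcp_pos: [0.5011, 0.3264, 0.21]
ee_rot: [[-0.0, -1.0, -0.002], [-1.0, 0.0, -0.001], [0.001, 0.002, -1.0]]
wrist_force: [0.6, 0.1, -2.6]
gripper_width: 0.519
```

>>> {"fn": "move_arm", "kwargs": {
  "series": [
    [[3.5,0.1,0,0,0,0,-1],[4.5,0.1,0,0,0,0,-1],[4.5,0.1,0,0,0,0,-1],[4.5,0.1,0,0,0,0,-1],[4.5,0.1,0,0,0,0,-1],[4.5,0.1,0,0,0,0,-1],[4,0.1,0,0,0,0,-1],[2.2,0,0,0,0,0,-1],[0.5,0,0,0,0,0,-1],[0,0,0,0,0,0,-1],[0,0,0,0,0,0,-1]]
  ]
}}

```text
time_s: 35.85
tcp_pos: [0.4948, 0.0005, 0.2094]
ee_rot: [[0.001, -1.0, -0.0], [-1.0, -0.001, 0.0], [-0.0, 0.0, -1.0]]
wrist_force: [-0.3, 0.1, -1.8]
gripper_width: 0.522
```

>>> {"fn": "move_arm", "kwargs": {
  "series": [
    [[0,0,4,0,0,0,-1],[0,0,4.5,0,0,0,-1],[0,0,3,0,0,0,-1],[0,0,1,0,0,0,-1],[0,0,0.5,0,0,0,-1],[0,0,0.2,0,0,0,-1],[0,0,0,0,0,0,-1],[0,0,0.15,0,0,0,-1],[0,0,0,0,0,0,-1]]
  ]
}}

```text
time_s: 36.98
tcp_pos: [0.4949, -0.0002, 0.0763]
ee_rot: [[-0.0, -1.0, 0.001], [-1.0, 0.0, 0.0], [-0.0, -0.001, -1.0]]
wrist_force: [0.3, 0.3, -1.8]
gripper_width: 0.52
```

```bash
python3 st.py; python3 - <<'E'
from h import *
a=cv2.imread("pics/scene0.png");b=r.capture("scene")["color"]
cv2.imwrite("pics/cmp2.png",np.hstack([cv2.resize(x[135:215,235:300],None,fx=6,fy=6,interpolation=cv2.INTER_CUBIC) for x in(a,b)]))
E
```

```text
36.98 [ 0.4949 -0.0002  0.0763] [ 18.8184  19.0267 -28.6481   0.0008 -42.2938  71.1731] 0.52 [ 0.2947  0.3065 -1.8071]
[[-0.0001 -1.      0.0005]
 [-1.      0.0001  0.0002]
 [-0.0002 -0.0005 -1.    ]]
```

View pics/cmp2.png

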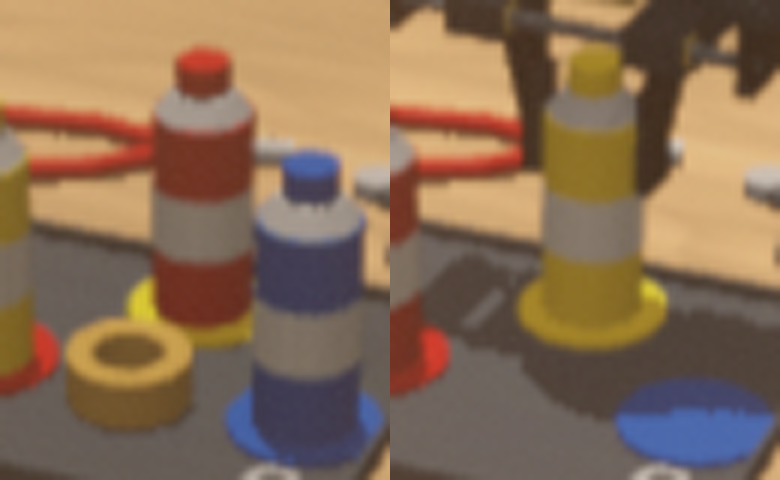

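Yellow is centred on its spot (base mid x=592, spot mid x=592.5). Releasing and fetching blue at (.582, .334).

>>> {"fn": "move_arm", "kwargs": {
  "series": [
    [[0,0,0.1,0,0,0,-1],[0,0,0,0,0,0,-1],[0,0,0,0,0,0,1],[0,0,0,0,0,0,1],[0,0,0,0,0,0,1],[0,0,0,0,0,0,1],[0,0,-4,0,0,0,1],[0,0,-5,0,0,0,1],[-4.4,-1.2,0,0,0,0,1],[-5,-1.3,0,0,0,0,1],[-5,-1.3,0,0,0,0,1],[-5,-1.3,0,0,0,0,1]]
  ]
}}

```text
time_s: 38.52
tcp_pos: [0.546, 0.1954, 0.1651]
ee_rot: [[-0.0, -1.0, 0.0], [-1.0, 0.0, 0.0], [-0.0, -0.0, -1.0]]
wrist_force: [0.7, -0.6, -0.1]
gripper_width: 0.996
```

>>> {"fn": "move_arm", "kwargs": {
  "series": [
    [[-5,-1.3,0,0,0,0,1],[-5,-1.3,0,0,0,0,1],[-3,-0.8,0,0,0,0,1],[-1,-0.2,0,0,0,0,1],[0,0,0,0,0,0,1],[0,0,0,0,0,0,1]]
  ]
}}

```text
time_s: 39.28
tcp_pos: [0.5815, 0.3326, 0.1652]
ee_rot: [[-0.001, -1.0, -0.0], [-1.0, 0.001, -0.0], [0.0, 0.0, -1.0]]
wrist_force: [0.2, 0.7, -0.0]
gripper_width: 1.001
```

```bash
python3 st.py
```

```text
39.27 [0.5815 0.3326 0.1652] [ 43.5677  28.7152   2.7975  -0.0026 -64.1127  46.376 ] 1.001 [ 0.1771  0.6707 -0.0222]
[[-0.001  -1.     -0.0004]
 [-1.      0.001  -0.0003]
 [ 0.0003  0.0004 -1.    ]]
```

>>> {"fn": "move_arm", "kwargs": {
  "series": [
    [[0,0,4.5,0,0,0,1],[0,0,4,0,0,0,1],[0,0,1.05,0,0,0,1],[0,0,0,0,0,0,1],[0,0,0,0,0,0,-1],[0,0,0,0,0,0,-1],[0,0,0,0,0,0,-1],[0,0,0,0,0,0,-1],[0,0,0,0,0,0,-1],[0,0,-4,0,0,0,-1],[0,0,-5,0,0,0,-1],[0,0,-5,0,0,0,-1]]
  ]
}}

```text
time_s: 40.78
tcp_pos: [0.5811, 0.3335, 0.2098]
ee_rot: [[-0.0, -1.0, -0.002], [-1.0, 0.0, -0.001], [0.001, 0.002, -1.0]]
wrist_force: [1.2, 0.8, -1.3]
gripper_width: 0.52
```

>>> {"fn": "move_arm", "kwargs": {
  "series": [
    [[3.5,0.3,0,0,0,0,-1],[4.5,0.3,0,0,0,0,-1],[4.5,0.3,0,0,0,0,-1],[4.5,0.3,0,0,0,0,-1],[4.4,0.3,0,0,0,0,-1],[3,0.2,0,0,0,0,-1],[1,0,0,0,0,0,-1],[0,0,0,0,0,0,-1],[0,0,0,0,0,0,-1]]
  ]
}}

```text
time_s: 41.9
tcp_pos: [0.5649, 0.0807, 0.2093]
ee_rot: [[0.001, -1.0, -0.0], [-1.0, -0.001, 0.0], [-0.0, 0.0, -1.0]]
wrist_force: [0.2, 0.8, -3.4]
gripper_width: 0.516
```

>>> {"fn": "move_arm", "kwargs": {
  "series": [
    [[0,0,4,0,0,0,-1],[0,0,4.5,0,0,0,-1],[0,0,3,0,0,0,-1],[0,0,1,0,0,0,-1],[0,0,0.5,0,0,0,-1],[0,0,0.2,0,0,0,-1],[0,0,0,0,0,0,-1],[0,0,0.15,0,0,0,-1],[0,0,0,0,0,0,-1]]
  ]
}}

```text
time_s: 43.02
tcp_pos: [0.5648, 0.0798, 0.0764]
ee_rot: [[-0.0, -1.0, 0.0], [-1.0, 0.0, 0.0], [-0.0, -0.0, -1.0]]
wrist_force: [-0.2, 0.5, -2.6]
gripper_width: 0.52
```

```bash
python3 st.py; python3 - <<'E'
from h import *
a=cv2.imread("pics/scene0.png");b=r.capture("scene")["color"]
cv2.imwrite("pics/cmp3.png",np.hstack([cv2.resize(x[145:225,255:315],None,fx=6,fy=6,interpolation=cv2.INTER_CUBIC) for x in(a,b)]))
E
```

```text
43.02 [0.5648 0.0798 0.0764] [ 24.3089  25.1705 -18.0851  -0.     -46.7144  65.6814] 0.52 [-0.1699  0.4987 -2.5971]
[[-0.0002 -1.      0.0005]
 [-1.      0.0002  0.0002]
 [-0.0002 -0.0005 -1.    ]]
```

View pics/cmp3.png

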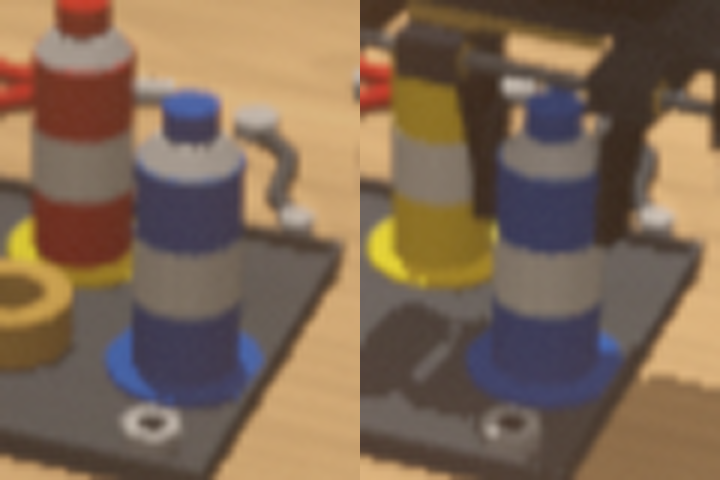

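Blue matches its starting place (base 133–238 before, 135–240 now, at 6× zoom). Releasing and retreating clear.

>>> {"fn": "move_arm", "kwargs": {
  "series": [
    [[0,0,0.1,0,0,0,-1],[0,0,0,0,0,0,-1],[0,0,0,0,0,0,1],[0,0,0,0,0,0,1],[0,0,0,0,0,0,1],[0,0,0,0,0,0,1],[0,0,-4,0,0,0,1],[0,0,-5,0,0,0,1],[0,0,-5,0,0,0,1],[-5,0,0,0,0,0,1],[-5,0,0,0,0,0,1],[-5,0,0,0,0,0,1]]
  ]
}}

```text
time_s: 44.58
tcp_pos: [0.5646, 0.2312, 0.2154]
ee_rot: [[-0.0, -1.0, 0.0], [-1.0, 0.0, 0.0], [-0.0, -0.0, -1.0]]
wrist_force: [0.1, -0.4, -0.4]
gripper_width: 0.999
```

>>> {"fn": "move_arm", "kwargs": {
  "series": [
    [[-5,0,0,0,0,0,1],[-5,0,0,0,0,0,1],[-5,0,0,0,0,0,1],[0,0,0,0,0,0,1],[0,0,0,0,0,0,1]]
  ]
}}

```text
time_s: 45.2
tcp_pos: [0.5645, 0.3795, 0.2146]
ee_rot: [[0.0, -1.0, -0.001], [-1.0, -0.0, -0.001], [0.001, 0.001, -1.0]]
wrist_force: [-0.1, -0.5, -0.4]
gripper_width: 0.999
```

```bash
python3 st.py; python3 m2.py pics/ov20.png '[[[0.574,-0.0705],0.034,0.009],[[0.495,0.0015],0.034,0.009],[[0.565,0.081],0.034,0.009],[[0.574,-0.0705],0.023,0.109],[[0.495,0.0015],0.023,0.109],[[0.565,0.081],0.023,0.109]]' 180,155,140,130
python3 - <<'E'
from h import *
cv2.imwrite("pics/scene20.png",r.capture("scene")["color"])
im,K,rv,tv=cam("top");hsv=cv2.cvtColor(im,cv2.COLOR_BGR2HSV)
for lab,lo,hi in(("yel",(20,120,120),(34,255,255)),("red",(0,150,100),(6,255,255)),("blu",(110,130,70),(125,255,255))):
    m=cv2.inRange(hsv,lo,hi);q=np.zeros_like(m);q[160:275,185:310]=m[160:275,185:310]
    n,l,st,ce=cv2.connectedComponentsWithStats(q)
    for i in range(1,n):
        if 70<st[i,4]<150: print(lab,st[i],back(ce[i],.134,K,rv,tv))
E
```

```text
45.2 [0.5645 0.3795 0.2146] [ 47.5004  27.7936   8.5129  -0.0016 -70.784   42.5111] 0.999 [-0.124  -0.543  -0.3976]
[[ 0.0002 -1.     -0.0008]
 [-1.     -0.0002 -0.0008]
 [ 0.0008  0.0008 -1.    ]]
yel [248 229  13  13 131] [0.4958443  0.00154693 0.134     ]
red [278 183  12  12 115] [ 0.57392085 -0.07035536  0.134     ]
blu [201 202  11  11  92] [0.56515962 0.08086269 0.134     ]
```

View pics/ov20.png

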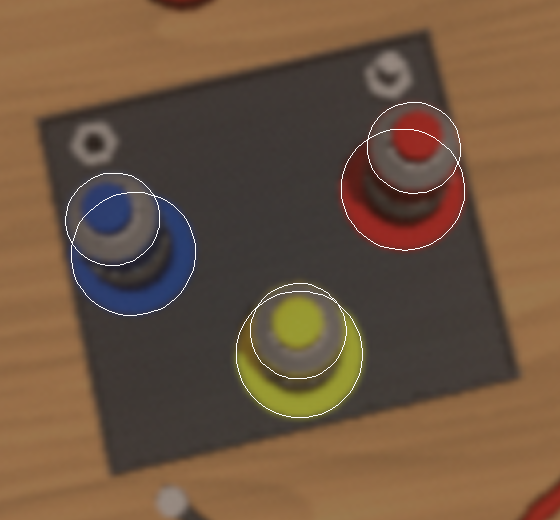

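View pics/scene20.png

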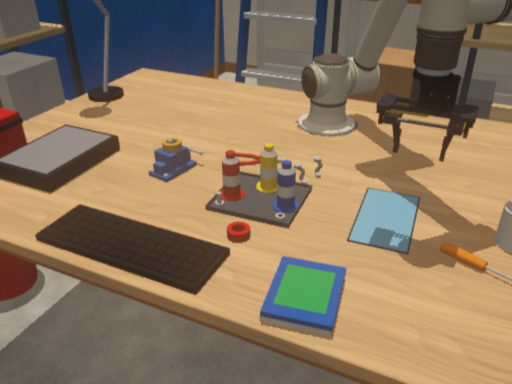

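All three cans stand upright on their own colours, each within about 1 mm of the original can centre on that spot. The ring is on the pin at (172,147), and the arm is clear of everything.

```bash
python3 -c "
from station import r
print(r.finish_job())"
```

```text
the job is handed in; nothing more can be done
None
```

The job is done and handed in at about 45 s of the 152 s limit; the hand-in gives no verdict. I stood the blue, red and yellow cans on the mat, slid the brass ring over the pin, then put each can back on its own colour.

- **Cans:** the last top picture puts each cap within about 1 mm of where the original can stood on that spot. All three are upright.
- **Ring:** after release it lay flat on the jaws with the pin through its bore, and the last scene picture still shows it there. It sits about 3 mm off the pin's axis, within the 9 mm of play.
- **Forces:** readings at the end of each move stayed below about 5 N.

**Disagreements:** the top and wrist cameras differed by 2–3 mm on the ring and the spots, so I used averages. The scene camera showed the ring and the pin off by the same small amount. The wrist camera could not see the pin tip before I lowered the ring, because the gripper bar blocked it.

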